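Hang the weighing pan and hold the recessed tare button

ROBOT

A 7-joint arm with a two-finger parallel gripper is mounted at the origin on the work surface. World frame = base frame: x ahead of the robot, y to its left, z up, the work surface at z = 0. Lengths are in m, angles in rad, forces in N, time in s.
With the tool pointing down it reaches from about 0.425 to 0.925 m from the base axis. Payload 6.8 kg.
Tool frame: the origin (TCP) lies between the finger pads; the fingertips stand 11 mm ahead of it and the grasp point (between the pads) lies 8 mm behind it; z points along the fingers, y is the line along which they close (so a half turn about z gives the same grasp; the last joint's range is limited). The gripper opens to 85 mm and grips with 20 to 120 N. Pads are 22 mm wide; open, the fingers measure 114 mm over their backs; the gripper's body (76 mm by 85 mm) begins 54 mm behind the grasp point. The pads swing forward as they close: fully open they stand 13 mm farther back than shut.
Start: joints at [-1.322, 0.477, 0.022, 1.555, -0.011, 1.109, -0.083], TCP at [0.236, 0.633, 0.242] pointing down, gripper open.
Joint ranges: [-2.96, 2.96], [-0.34, 2.1], [-1.41, 1.46], [0.24, 2.44], [-1.37, 4.51], [0.17, 1.92], [-2.96, 2.96]. Speed limits (rad/s): [2.39, 2.39, 3.14, 3.14, 3.14, 3.14, 3.14].

INTERFACE

Orientations are given as a rotation vector (axis times angle).
In Python, from bench import r gives the robot as it stands.
- The arm moves only by the tool send_rows, never from a script. Its argument "deltas" is a list of rows, each an object of numbers: "dx", "dy", "dz": the shift along the world's x, y, z in mm; "rx", "ry", "rz": the turn, a rotation vector about the world's x, y, z in degrees. A call has 1 to 5 rows; each row is the pose to reach, as a shift and turn from the pose commanded when the call began; what a row does not reach only later rows make up. A row lasts 1/12 s, in which the tool goes at most 41.7 mm and 7.16 degrees, less where a joint would pass 70% of its speed; a pose out of reach is approached as far as the arm can. A call with a gripper value outside its range is refused whole. "jaw" is the finger opening in mm, from 0 to 85.4, set as the call begins (left out, the last holds). The fingers move at their own pace and stop on an object; "newtons" is the grip in N (left out, the last holds). Time passes only in rows, so rows that repeat a pose let the fingers close. It gives the time, the measured TCP pose, the force, the opening and the grip force at its end, in the units of the state.
- r.get_obs(): the state, without advancing time (a new reading comes with each control period).
- r.grab_frame(name): name is "side" or "top" or "wrist"; returns a dict with "frame" (384x512x3 uint8, blue, green, red), "z_map" (384x512 float32, m along the optical axis (not along the pixel's ray), 0 where there is no reading), "vertical_fov" (degrees; the focal length in pixels is half the picture's height over the tangent of half this angle, whatever the lens; pixels are square), "cx", "cy" (the principal point, pixels), "xyz" and "orientation" of the camera in the world. Camera axes: x right, y down, z forward; pixel columns grow to the right and rows downward; lengths in m; the calibration is good to about 2 mm. A picture is of the moment at which its call begins.
- r.hand_in(): hands the job in; it is judged then, once.
The state is a dict: "clock": time; "joints": joint angles; "qvel": joint speeds; "tau": joint torques, N m; "tcp_pos": TCP position; "orientation": TCP orientation; "contact_force": force on the tool from outside, world axes, zero at the start; "moment": the same for the moment, N m; "grip_width": finger opening in m; "gripper_force": force on a finger pad.
Only numpy, scipy, OpenCV 4.12 (cv2) and the standard library are available. Lean on these libraries where they do the work, as an engineer would, in place of code of your own. Each camera call takes 0.05 s, during which the arm holds its last target. There are 200 camera calls.

TASK

Hook the empty weighing pan onto the rail well clear of the dark sleeve (at least 60 mm along the rail from it, centre to centre, so that the weighing section takes no knock), slide it along the rail without unhooking it until its strap sits wholly on the sleeve, and let go so that it hangs free. Only then take the stylus out of its holder, reach its pin through the round opening in the top of the indicator and press the recessed tare button fully down. Finish while still holding the stylus with the button held down; leave the jar and the tub where they stand.

Things in the scene. Friction and masses are not known exactly. Their poses are not given: they have to be found in the camera images.
- rail: Fixed rail scale: a level round steel bar 12 mm in diameter, 380 mm between the centres of its two 18 mm posts, top of the bar 200 mm above the work surface; under it a base strip 50 x 440 x 8 mm. Origin on the work surface under the middle of the bar; its y axis runs along the bar, its x axis points across it, away from the robot; z up. Its place and yaw vary.
- sleeve: The mark: a dark sleeve 44 mm long round the bar of the rail (flush with it, nothing to catch on). Origin on the top line of the bar (200 mm up) at the sleeve's middle; y along the bar, x across it, as for the rail. It may be anywhere up to 90 mm either side of the bar's middle.
- hanger: Loose steel weighing pan with hook and white grip, 0.3 to 0.5 kg, standing upright on the work surface, yaw within 0.5 rad. Pan 80 x 80 x 12 mm, centred at x = +4 mm. A back strip 24 mm wide (y), 4 mm thick (x -14 to -10 mm) rises to a level strap, 140 to 144 mm up, ending in a lip. Below the lip the hook is open towards +x. Origin: under the hook's centre line, at the pan's underside; z up.
- hanger_seat (a point): Middle of the strap's underside, 140 mm above the hanger's origin; it rests on the bar's top line when hung (4 mm play across the bar). The strap is 24 mm wide along y. The hook's gap is 20 mm wide, x = -10 to +10 mm. Axes as the hanger's; +x must point across the rail, away from the robot: bring the pan across from the robot's side, lip above the bar, then lower it.
- hanger_lip (a point): Middle of the lower edge of the hook's lip, 16 mm below the seat and 12 mm to its +x; the lip is 4 mm thick. It must pass over the bar when hooking on.
- hanger_grip (a point): Point in the grip, 170 mm above the hanger's origin. The grip is a white block 24 mm (x) x 14 mm (y) x 50 mm high, on top of the strap, from 144 to 194 mm above the origin: pinch it from above across its 14 mm.
- indicator: Fixed weight indicator: a flat steel box 130 (x) x 190 (y) x 60 mm high with a dark display and flat keys on its level top. Origin under its centre, z up. Its place and yaw vary.
- recess (a point): Centre of the round opening, 16 mm in diameter and ringed by a slim dark collar 1 mm high, in the indicator's top face, 60 mm above the work surface, 55 mm from the indicator's centre along its +y. A straight vertical bore, 45 mm deep.
- tare_top (a point): Centre of the top of the white tare button, 13 mm in diameter, at the bottom of the opening, 25 mm below the indicator's top face when not pressed. It moves straight down.
- tare (a joint): Travel of the tare button: 0 released, 0.005 m fully down. Spring: starts to move at about 1.4 N, fully down at about 4.5 N.
- holder: Fixed white plastic block 44 x 44 x 55 mm high with a vertical 10 mm hole, 53 mm deep, in the middle of its top; the stylus stands in it. Origin under its centre.
- stylus: Loose stylus, about 60 g: a steel pin 7 mm in diameter and 50 mm long below (tip tapered over the last 2 mm), and a black handle 18 mm in diameter and 65 mm long above it, coaxial. It stands upright in the holder, the handle's shoulder on the block's top (pin tip 5 mm above the work surface). Origin at the pin's tip; z up along the pin and handle: shoulder at 50 mm, top at 115 mm.
- jar: Bystander, loose: a closed round jar 58 mm in diameter, 85 mm high. Origin under its centre. It and the holder may change places.
- tub: Bystander, loose: an open white plastic tub 70 x 90 x 45 mm. Origin under its centre.

How it is judged:
By the outcome, as a careful person would: the job done as asked, in the order asked, and still so for the second after the job is handed in, while the arm keeps its last pose, push and grip.
It also fails if it takes over 54 s, if anything falls off the work surface, if the arm or the gripper's body presses on something with over 40 N, if the wrist force passes 120 N, or if a joint passes its speed limit or range.

## Working session

There is one attempt and no reset: what is moved stays moved. The work goes in short steps, Python scripts to look and compute and a tool call to move; the robot and the scene stay as the last step left them, time stands still between calls to the robot, and variables do not carry over. Pictures are saved under pics/ and viewed, at most 10 in all, crops included, and the job is handed in when it is done.

Besides the shell and the picture viewer there is one more tool, called as name([rows], argument=value, ...), one row to a line, values as JSON. send_rows: Moves the arm, as the interface text tells. Its arguments: {"type":"object","properties":{"deltas":{"type":"array","items":{"type":"object","properties":{"dx":{"type":"number"},"dy":{"type":"number"},"dz":{"type":"number"},"rx":{"type":"number"},"ry":{"type":"number"},"rz":{"type":"number"}}}},"jaw":{"type":"number"},"newtons":{"type":"number"}},"required":["deltas"]}

```bash
ls; mkdir -p pics; cat > h.py <<'E'
import numpy as np, cv2
from scipy.spatial.transform import Rotation as R
from bench import r
def grab(n):
    f=r.grab_frame(n); 
    o=np.array(f["orientation"],float)
    f["R"]=R.from_rotvec(o).as_matrix() if o.size==3 else o
    f["f"]=f["frame"].shape[0]/2/np.tan(np.radians(f["vertical_fov"])/2)
    f["t"]=np.array(f["xyz"]); return f
def cloud(f):
    z=f["z_map"]; v,u=np.mgrid[:z.shape[0],:z.shape[1]]
    p=np.stack([(u-f["cx"])/f["f"]*z,(v-f["cy"])/f["f"]*z,z],-1)
    p=p@f["R"].T+f["t"]; p[z<=0]=np.nan; return p
def ray(f,u,v,h):
    d=f["R"]@np.array([(u-f["cx"])/f["f"],(v-f["cy"])/f["f"],1]); return f["t"]+d*(h-f["t"][2])/d[2]
E
python3 - <<'E'
from h import *
for n in["side","top"]:
    f=grab(n); cv2.imwrite(f"pics/{n}0.png",f["frame"]); print(n,f["t"],f["orientation"],f["f"],f["cx"],f["cy"],(f["z_map"]>0).mean())
    np.savez(f"{n}0.npz",**{k:f[k] for k in["frame","z_map","R","t","f","cx","cy"]})
print(r.get_obs())
E
```

```text
pics
side [ 0.11706961 -0.58797978  0.5735197 ] [-2.03345022  0.66928058 -0.3721607 ] 372.11002113945653 255.0748005381632 196.44882740322902 0.9961090087890625
top [ 0.3641662  -0.00774223  0.9937284 ] [-2.10864432  2.09983382 -0.24086891] 369.42269371194476 261.7626104506059 188.44749098994396 0.9959920247395834
{'clock': 0.1, 'joints': array([-1.3221066 ,  0.47775051,  0.02234813,  1.55637214, -0.01148725,
        1.10930623, -0.08310205]), 'qvel': array([-0.00148003, -0.00203057, -0.00028198, -0.00319841, -0.00021005,
        0.00085521, -0.0008147 ]), 'tau': array([ 4.80610208e-03, -5.97766149e+01,  1.61419563e+00, -2.81958801e+01,
        1.28832803e-02,  5.08504047e-03,  2.82398804e-05]), 'tcp_pos': array([0.23558765, 0.6319871 , 0.2413926 ]), 'orientation': array([-5.57417896e-01, -3.09157696e+00,  2.67013557e-03]), 'contact_force': array([ 0.52972396, -0.80651917,  0.36364473]), 'moment': array([0.02752207, 0.02314509, 0.02596322]), 'gripper_force': 0.0, 'grip_width': 0.08517263326393396}
```

View pics/top0.png

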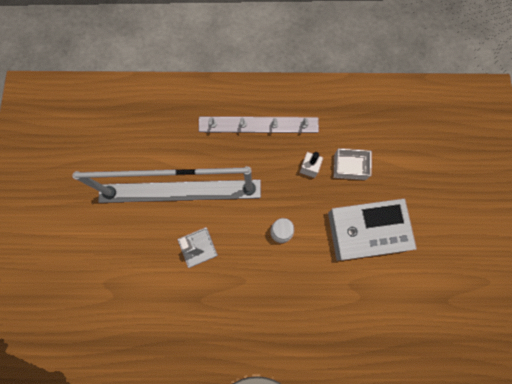

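View pics/side0.png

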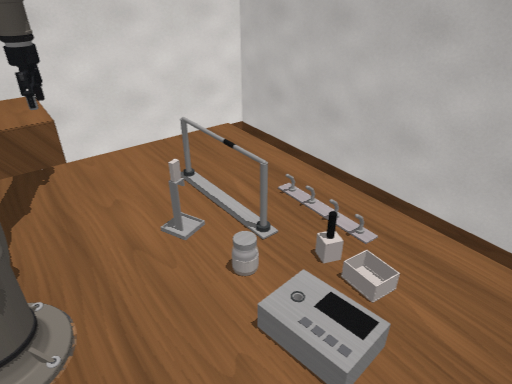

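The top view shows the bar from (77,176) to (248,171), the sleeve at about (185,172), the pan at (200,248) with its grip at (185,243), and the jar at (282,230). The holder and stylus are at (313,162), the tub at (352,164), and the indicator at (372,230) with its opening at (352,232). The side view agrees with this.

```bash
cat > m.py <<'E'
from h import *
np.set_printoptions(precision=4,suppress=True)
F={n:dict(np.load(f"{n}0.npz")) for n in["side","top"]}
def box(P,lo,hi): return np.all((P>lo)&(P<hi),-1)
for n,f in F.items():
    P=cloud(f); g=f["frame"].astype(int); V=g.max(-1); S=V-g.min(-1)
    print("==",n,"table z",np.nanmedian(P[box(P,[.4,-.1,-.03],[.5,.1,.03])][:,2]))
    m=box(P,[.3,-.15,.185],[.6,.6,.215])&(S<40)
    # bar: 
    q=P[m]; q=q[q[:,2]<.206]
    xy=q[:,:2]; 
    far=xy[:,0]>.38
    ln=cv2.fitLine(xy[far].astype(np.float32),cv2.DIST_HUBER,0,.01,.01).ravel(); d=ln[:2]*np.sign(ln[1]); c=ln[2:]
    nn=np.array([-d[1],d[0]]); k=np.abs((xy-c)@nn)<.012; s=(xy-c)@d
    print("bar dir",d,"yaw",np.arctan2(-d[0],d[1]),"c",c,"ends",(c+d*s[k].min()),(c+d*s[k].max()),"z",np.percentile(q[k][:,2],[50,90]),k.sum())
    # sleeve
    s_all=(P[...,:2]-c)@d; w=np.abs((P[...,:2]-c)@nn)
    ms=(V<50)&(w<.012)&(P[...,2]>.18)&(P[...,2]<.21)
    ss=s_all[ms]; print("sleeve",ms.sum(),c+d*np.median(ss),np.ptp(ss), c+d*(ss.min()+ss.max())/2, "mid bar",c+d*(s[k].min()+s[k].max())/2)
    # grip
    m=box(P,[.1,.05,.15],[.37,.4,.2])&(S<40)
    q=P[m]; print("grip pts",m.sum(),np.nanmedian(q,0),q[:,2].max() if m.sum() else 0); t=q[q[:,2]>.188]
    if len(t)>5: print("grip top",len(t),t.mean(0),cv2.minAreaRect((t[:,:2]*1000).astype(np.float32)))
    m=box(P,[.1,.02,.006],[.4,.35,.018])&(S<40)
    t=P[m]; print("pan",len(t),cv2.minAreaRect((t[:,:2]*1000).astype(np.float32)),np.median(t,0))
    m=box(P,[.1,-.5,.052],[.45,-.1,.068])&(S<40)
    t=P[m]; print("ind",len(t),cv2.minAreaRect((t[:,:2]*1000).astype(np.float32)),np.median(t[:,2]))
    m=box(P,[.3,-.3,.06],[.6,-.02,.13])&(V<60)
    q=P[m]; t=q[q[:,2]>.112]; print("stylus top",len(t),t.mean(0),"all",q.mean(0))
    m=box(P,[.3,-.2,.05],[.6,-.02,.06])&(V>120)&(S<40)
    t=P[m]; print("holder",len(t),cv2.minAreaRect((t[:,:2]*1000).astype(np.float32)),np.median(t[:,2]))
E
python3 m.py
```

```text
== side table z 0.0010592495475875152
bar dir [-0.0408  0.9992] yaw 0.040814478 c [0.5786 0.2451] ends [0.5881 0.0127] [0.5718 0.4107] z [0.1981 0.201 ] 478
sleeve 49 [0.5821 0.1599] 0.0426755369006496 [0.582  0.1608] mid bar [0.5799 0.2117]
grip pts 0 [nan nan nan] 0
pan 134 ((255.48805236816406, 92.48869323730469), (338.09747314453125, 54.903621673583984), 24.557634353637695) [0.1126 0.0484 0.0128]
ind 2472 ((429.6746520996094, -301.28009033203125), (50.894989013671875, 193.10604858398438), 3.437051773071289) 0.06077666635745954
stylus top 0 [nan nan nan] all [ 0.5027 -0.2858  0.0619]
holder 109 ((493.4848937988281, -118.63868713378906), (39.82098388671875, 163.9050750732422), 30.05036735534668) 0.05645795770530582
== top table z 0.0005532954987584882
bar dir [-0.0381  0.9993] yaw 0.038124282 c [0.5817 0.1805] ends [0.588  0.0162] [0.5729 0.4128] z [0.1992 0.2014] 949
sleeve 70 [0.5825 0.1605] 0.03976096786815005 [0.5825 0.1607] mid bar [0.5804 0.2145]
grip pts 0 [nan nan nan] 0
pan 107 ((254.9942626953125, 95.18107604980469), (338.6515197753906, 53.59469223022461), 24.522602081298828) [0.1122 0.048  0.0126]
ind 1200 ((423.5255432128906, -298.0013427734375), (49.84589385986328, 193.248291015625), 0.21341516077518463) 0.0605164284472966
stylus top 0 [nan nan nan] all [ 0.5032 -0.2857  0.0617]
holder 53 ((483.9402770996094, -119.8161849975586), (63.622314453125, 168.49606323242188), 7.998525619506836) 0.058181750061716775
  return np.nanmean(a, axis, out=out, keepdims=keepdims)
m.py:29: RuntimeWarning: Mean of empty slice.
  q=P[m]; t=q[q[:,2]>.112]; print("stylus top",len(t),t.mean(0),"all",q.mean(0))
  ret = um.true_divide(
```

```bash
python3 - <<'E'
import cv2,numpy as np
a=cv2.imread("pics/top0.png");b=cv2.imread("pics/side0.png")
z=lambda i,u,v,w,h,k:cv2.resize(i[v:v+h,u:u+w],(400,300),interpolation=cv2.INTER_NEAREST)
cv2.imwrite("pics/z.png",np.vstack([np.hstack([z(a,160,215,80,60,5),z(a,320,195,100,75,4)]),np.hstack([z(b,150,150,100,75,4),z(a,290,140,60,45,4)])]))
E
```

```text
(no output)
```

View pics/z.png

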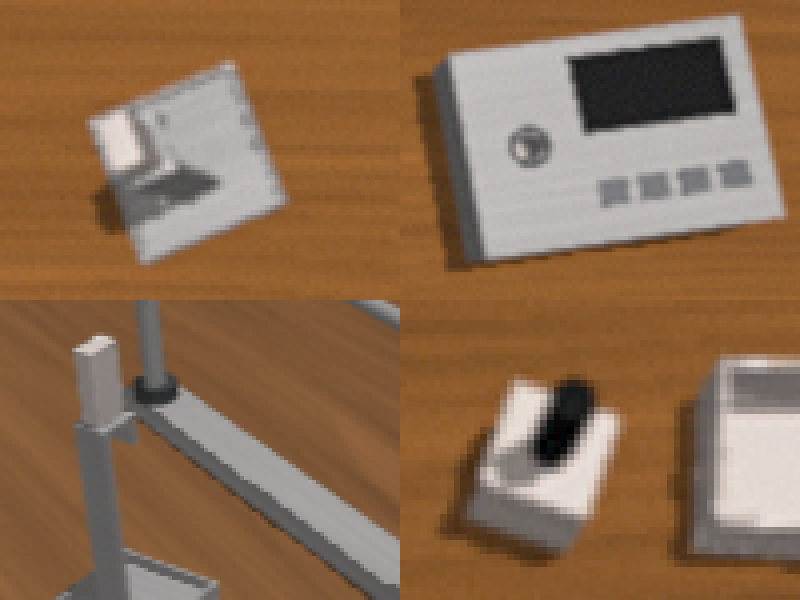

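The crops show the white grip top at about (184,242) in the top view and the pan corners at (178,239), (207,228), (217,255) and (189,267). The collar is at (352,232), and the stylus runs from (308,162) to (314,155). The next measurements use pixel regions.

```bash
cat > m2.py <<'E'
from h import *
np.set_printoptions(precision=4,suppress=True)
F={n:dict(np.load(f"{n}0.npz")) for n in["side","top"]}
ROI={"top":dict(h=(172,222,222,272),i=(325,420,195,265),s=(295,330,145,182),j=(265,300,212,248)),
 "side":dict(h=(150,215,150,245),i=(250,395,265,384),s=(310,348,205,266),j=(225,265,228,278))}
def rect(t): return cv2.minAreaRect((t[:,:2]*1000).astype(np.float32))
for n,f in F.items():
    P=cloud(f); g=f["frame"].astype(int); V=g.max(-1); S=V-g.min(-1); Z=P[...,2]
    R_={}
    for k,(a,b,c,d) in ROI[n].items():
        m=np.zeros(V.shape,bool); m[c:d,a:b]=1; R_[k]=m
    print("==",n)
    t=P[R_["h"]&(Z>.188)&(Z<.2)]; print("grip top",len(t),t.mean(0) if len(t) else 0, rect(t) if len(t)>4 else 0)
    t=P[R_["h"]&(Z>.15)&(Z<.2)]; print("grip all",len(t),np.nanmin(t,0),np.nanmax(t,0),t.mean(0))
    t=P[R_["h"]&(Z>.007)&(Z<.016)&(S<45)]; print("pan",len(t),rect(t),np.median(t[:,2]))
    t=P[R_["i"]&(Z>.055)&(Z<.066)]; print("ind",len(t),rect(t),np.median(t[:,2]))
    m=R_["i"]&(V<90)
    cs,_=cv2.findContours(m.astype(np.uint8),cv2.RETR_EXTERNAL,cv2.CHAIN_APPROX_NONE)
    for c in cs:
        if len(c)>8: 
            (u,v),(w,h),_a=cv2.minAreaRect(c); print("  dark",(u,v),(w,h),ray(f,u,v,.061))
    m=R_["s"]&(V<60)
    t=P[m&(Z>.05)&(Z<.14)]; print("stylus",len(t),t.mean(0),t.max(0)); tt=t[t[:,2]>.113]; print("  top",len(tt),tt.mean(0) if len(tt) else 0)
    t=P[R_["s"]&(Z>.050)&(Z<.060)]; print("holder",len(t),rect(t))
    t=P[R_["j"]&(Z>.08)&(Z<.09)]; print("jar",len(t),t.mean(0))
E
python3 m2.py
```

```text
== side
grip top 53 [0.4258 0.1518 0.193 ] ((427.0988464355469, 152.9909210205078), (23.684202194213867, 12.888904571533203), 22.611658096313477)
grip all 208 [0.4145 0.1437 0.1501] [0.4409 0.1616 0.1964] [0.4255 0.1506 0.1753]
pan 634 ((510.5716857910156, 252.57643127441406), (361.85284423828125, 122.94677734375), 53.7135124206543) 0.009477506655562795
ind 6784 ((476.1266174316406, -295.1302185058594), (133.19920349121094, 190.67568969726562), 7.809419631958008) 0.0610442752626697
  dark (341.75, 374.25) (9.899495124816895, 4.949747085571289) [ 0.4173 -0.3944  0.061 ]
  dark (288.25054931640625, 352.765869140625) (96.43220520019531, 7.931315898895264) [ 0.3772 -0.3197  0.061 ]
  dark (263.0, 314.0) (4.242640495300293, 1.4142134189605713) [ 0.3921 -0.2351  0.061 ]
  dark (345.9615478515625, 314.30767822265625) (62.40376663208008, 23.297409057617188) [ 0.5077 -0.3215  0.061 ]
  dark (297.5, 296.0) (10.0, 13.0) [ 0.4685 -0.2395  0.061 ]
  dark (353.2412414550781, 287.7683410644531) (42.49652862548828, 4.267649173736572) [ 0.5668 -0.2865  0.061 ]
stylus 196 [ 0.6471 -0.1486  0.0941] [ 0
[... 446 characters left out ...]
4465332031, 159.80947875976562), (80.14395141601562, 80.56640625), 23.3979434967041) 0.01149368039723797
ind 3820 ((475.4820861816406, -293.242431640625), (130.1184844970703, 191.40689086914062), 8.149613380432129) 0.06056281143469955
  dark (331.6021423339844, 236.35147094726562) (50.43872833251953, 8.485359191894531) [ 0.4542 -0.1869  0.061 ]
  dark (382.5399475097656, 215.7799835205078) (18.384777069091797, 39.03229904174805) [ 0.507  -0.3189  0.061 ]
stylus 61 [ 0.6465 -0.1414  0.1051] [ 0.657  -0.1353  0.1225]
  top 32 [ 0.6489 -0.1426  0.1196]
holder 201 ((651.0656127929688, -142.802978515625), (43.43581008911133, 45.259029388427734), 70.5799560546875)
jar 337 [ 0.4712 -0.062   0.0855]
```

send_rows([
  {"dx":8,"dy":-20,"dz":4,"rz":2},
  {"dx":20,"dy":-52,"dz":10,"rz":6},
  {"dx":34,"dy":-88,"dz":16,"rz":10},
  {"dx":48,"dy":-124,"dz":22,"rz":14},
  {"dx":64,"dy":-160,"dz":28,"rz":18},
])

```text
$.deltas[0]: bad value
```

send_rows([
  {"dx":14,"dy":-36,"dz":5,"rz":4},
  {"dx":28,"dy":-72,"dz":10,"rz":8},
  {"dx":42,"dy":-108,"dz":14,"rz":12},
  {"dx":56,"dy":-144,"dz":18,"rz":16},
  {"dx":70,"dy":-178,"dz":22,"rz":20},
])

```text
$.deltas[0]: bad value
```

send_rows([
  {"dx":14,"dy":-36,"rz":2},
  {"dx":28,"dy":-72,"rz":3},
  {"dx":42,"dy":-108,"rz":4},
  {"dx":52,"dy":-130,"rz":5},
  {"dx":57,"dy":-139,"rz":5.8},
])

```text
$.deltas[0]: bad value
```

send_rows([
  {},
  {},
])

```text
$.deltas[0]: bad value
```

```bash
cat > w.py <<'E'
from h import *
import sys
np.set_printoptions(precision=4,suppress=True)
def wsave(tag):
    f=grab("wrist"); cv2.imwrite(f"pics/{tag}.png",f["frame"]); np.savez(f"{tag}.npz",**{k:f[k] for k in["frame","z_map","R","t","f","cx","cy"]})
    print("cam",f["t"],"axis",f["R"][:,2],"f",f["f"]); return f
def state():
    o=r.get_obs(); M=R.from_rotvec(o["orientation"]).as_matrix(); y=M[:,1]
    print("t",o["clock"],"tcp",o["tcp_pos"],"toolyaw",np.degrees(np.arctan2(-y[0],y[1])),"zaxis",M[:,2],"F",o["contact_force"],"w",o["grip_width"],o["gripper_force"]); return o
E
python3 -c "
from w import *
state(); wsave('w1')"
```

```text
t 0.1 tcp [0.2356 0.632  0.2414] toolyaw -20.44148697147465 zaxis [-0.0005 -0.0016 -1.    ] F [ 0.5297 -0.8065  0.3636] w 0.08517263326393396 0.0
cam [0.1574 0.6621 0.3726] axis [ 0.3048 -0.1152 -0.9454] f 329.25117959077056
```

View pics/w1.png

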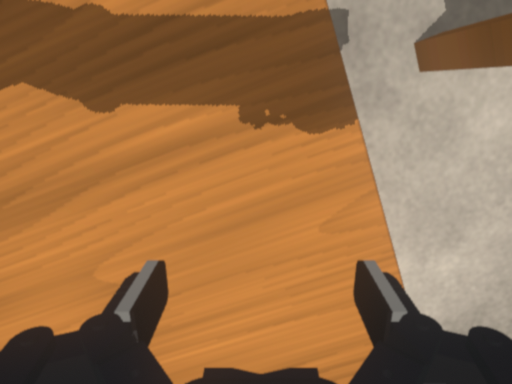

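The wrist view shows only the table and the two fingertips, at (150,290) and (370,290). The calls were refused, so each row probably needs all six numbers.

send_rows([
  {"dx":8,"dy":-20,"dz":4,"rx":0,"ry":0,"rz":2},
  {"dx":20,"dy":-52,"dz":10,"rx":0,"ry":0,"rz":6},
  {"dx":34,"dy":-88,"dz":16,"rx":0,"ry":0,"rz":10},
  {"dx":48,"dy":-124,"dz":22,"rx":0,"ry":0,"rz":14},
  {"dx":64,"dy":-160,"dz":28,"rx":0,"ry":0,"rz":18},
])

```text
clock: 0.57
tcp_pos: [0.2997, 0.4707, 0.2701]
orientation: [-0.06, -3.141, 0.001]
contact_force: [1.1, 0.4, 1.0]
grip_width: 0.0852
gripper_force: 0.0
```

send_rows([
  {"dx":14,"dy":-36,"dz":5,"rx":0,"ry":0,"rz":4},
  {"dx":28,"dy":-72,"dz":10,"rx":0,"ry":0,"rz":8},
  {"dx":42,"dy":-108,"dz":14,"rx":0,"ry":0,"rz":12},
  {"dx":56,"dy":-144,"dz":18,"rx":0,"ry":0,"rz":16},
  {"dx":70,"dy":-178,"dz":22,"rx":0,"ry":0,"rz":20},
])

```text
clock: 0.98
tcp_pos: [0.37, 0.2922, 0.2924]
orientation: [0.484, -3.104, 0.0]
contact_force: [1.5, 0.9, 1.0]
grip_width: 0.0853
gripper_force: 0.0
```

send_rows([
  {"dx":14,"dy":-36,"dz":0,"rx":0,"ry":0,"rz":2},
  {"dx":28,"dy":-72,"dz":0,"rx":0,"ry":0,"rz":3},
  {"dx":42,"dy":-108,"dz":0,"rx":0,"ry":0,"rz":4},
  {"dx":52,"dy":-130,"dz":0,"rx":0,"ry":0,"rz":5},
  {"dx":57,"dy":-139,"dz":0,"rx":0,"ry":0,"rz":5.8},
])

```text
clock: 1.4
tcp_pos: [0.4278, 0.1511, 0.2924]
orientation: [-0.628, 3.078, -0.001]
contact_force: [-0.1, 0.8, -0.5]
grip_width: 0.0856
gripper_force: 0.0
```

```bash
python3 -c "
from w import *
o=state(); f=wsave('w2'); P=cloud(f); t=P[(P[...,2]>.186)&(P[...,2]<.202)&(np.hypot(P[...,0]-.427,P[...,1]-.155)<.03)]
print(len(t),t.mean(0),cv2.minAreaRect((t[:,:2]*1000).astype(np.float32)))"
```

```text
t 1.4 tcp [0.4278 0.1511 0.2924] toolyaw 23.067763552049133 zaxis [ 0.0003 -0.0008 -1.    ] F [-0.0717  0.7672 -0.4796] w 0.08556529139422207 0.0
cam [0.3509 0.1188 0.4236] axis [ 0.2998  0.1269 -0.9455] f 329.25117959077056
581 [0.4267 0.1574 0.1932] ((427.7258605957031, 157.99871826171875), (24.234251022338867, 12.909035682678223), 23.09140968322754)
```

View pics/w2.png

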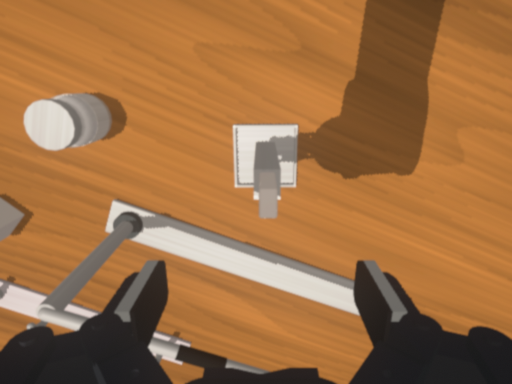

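The wrist view shows the grip top at about (267,210), centred between the fingers. It puts the grip at (427.7, 158.0) mm with a yaw of 23.1°, which agrees with the top camera.

send_rows([
  {"dx":0,"dy":6.5,"dz":-15,"rx":0,"ry":0,"rz":0},
  {"dx":0,"dy":6.5,"dz":-45,"rx":0,"ry":0,"rz":0},
  {"dx":0,"dy":6.5,"dz":-75,"rx":0,"ry":0,"rz":0},
  {"dx":0,"dy":6.5,"dz":-105,"rx":0,"ry":0,"rz":0},
  {"dx":0,"dy":6.5,"dz":-126,"rx":0,"ry":0,"rz":0},
])

```text
clock: 1.87
tcp_pos: [0.4252, 0.1624, 0.164]
orientation: [0.637, -3.074, 0.001]
contact_force: [-0.1, 0.2, 0.7]
grip_width: 0.0856
gripper_force: 0.0
```

send_rows([
  {"dx":0,"dy":0,"dz":0,"rx":0,"ry":0,"rz":0},
  {"dx":0,"dy":0,"dz":0,"rx":0,"ry":0,"rz":0},
  {"dx":0,"dy":0,"dz":0,"rx":0,"ry":0,"rz":0},
  {"dx":0,"dy":0,"dz":0,"rx":0,"ry":0,"rz":0},
  {"dx":0,"dy":0,"dz":0,"rx":0,"ry":0,"rz":0},
], jaw=5, newtons=60)

```text
clock: 2.28
tcp_pos: [0.4277, 0.1626, 0.1677]
orientation: [-0.636, 3.074, 0.002]
contact_force: [0.1, -0.0, 0.4]
grip_width: 0.0256
gripper_force: 0.0
```

send_rows([
  {"dx":0,"dy":0,"dz":0,"rx":0,"ry":0,"rz":0},
  {"dx":0,"dy":0,"dz":0,"rx":0,"ry":0,"rz":0},
  {"dx":0,"dy":0,"dz":0,"rx":0,"ry":0,"rz":0},
])

```text
clock: 2.53
tcp_pos: [0.4274, 0.1617, 0.167]
orientation: [-0.635, 3.075, -0.0]
contact_force: [0.1, -2.1, 5.0]
grip_width: 0.0132
gripper_force: 61.0
```

send_rows([
  {"dx":0,"dy":0,"dz":8,"rx":0,"ry":0,"rz":0},
  {"dx":0,"dy":0,"dz":28,"rx":0,"ry":0,"rz":0},
  {"dx":0,"dy":0,"dz":52,"rx":0,"ry":0,"rz":0},
  {"dx":0,"dy":0,"dz":76,"rx":0,"ry":0,"rz":0},
  {"dx":0,"dy":0,"dz":96,"rx":0,"ry":0,"rz":0},
])

```text
clock: 2.95
tcp_pos: [0.426, 0.162, 0.2635]
orientation: [0.636, -3.076, -0.0]
contact_force: [1.1, 0.1, -4.4]
grip_width: 0.0132
gripper_force: 59.6
```

send_rows([
  {"dx":10,"dy":10,"dz":0,"rx":0,"ry":0,"rz":-3},
  {"dx":30,"dy":28,"dz":0,"rx":0,"ry":0,"rz":-8},
  {"dx":50,"dy":48,"dz":0,"rx":0,"ry":0,"rz":-13},
  {"dx":70,"dy":68,"dz":0,"rx":0,"ry":0,"rz":-18},
  {"dx":85,"dy":84,"dz":0,"rx":0,"ry":0,"rz":-21},
])

```text
clock: 3.37
tcp_pos: [0.5121, 0.2478, 0.2619]
orientation: [0.059, -3.14, -0.0]
contact_force: [-0.0, -0.0, -5.1]
grip_width: 0.0131
gripper_force: 59.7
```

send_rows([
  {"dx":0,"dy":0,"dz":0,"rx":0,"ry":0,"rz":0},
  {"dx":0,"dy":0,"dz":0,"rx":0,"ry":0,"rz":0},
])

```text
clock: 3.53
tcp_pos: [0.5111, 0.247, 0.2614]
orientation: [0.068, -3.138, 0.002]
contact_force: [-0.2, -0.8, -4.3]
grip_width: 0.0135
gripper_force: 59.6
```

```bash
python3 -c "
from w import *
o=state()
for n in ['side','top']:
    f=grab(n); cv2.imwrite(f'pics/{n}1.png',f['frame']); P=cloud(f); g=f['frame'].astype(int); V=g.max(-1);S=V-g.min(-1)
    t=P[(np.abs(P[...,0]-.513)<.03)&(np.abs(P[...,1]-.246)<.04)&(P[...,2]>.21)&(P[...,2]<.29)&(V>110)&(S<40)]
    print(n,len(t),t.mean(0) if len(t) else 0,t.min(0),t.max(0))
    q=P[(np.abs(P[...,0]-.513)<.08)&(np.abs(P[...,1]-.246)<.06)&(P[...,2]>.09)&(P[...,2]<.116)&(S<40)]
    if len(q)>5: print('pan',len(q),cv2.minAreaRect((q[:,:2]*1000).astype(np.float32)),np.median(q[:,2]))
"
```

```text
t 3.5333 tcp [0.5111 0.247  0.2614] toolyaw 2.474258851093249 zaxis [-0.0023 -0.0011 -1.    ] F [-0.1898 -0.7525 -4.2536] w 0.013494556725754418 59.64542090892792
side 117 [0.5051 0.2413 0.2563] [0.494  0.2247 0.2185] [0.524  0.2587 0.2896]
pan 514 ((511.52276611328125, 244.6608123779297), (81.91034698486328, 85.20388793945312), 3.3937087059020996) 0.10054999248189114
top 51 [0.4967 0.2442 0.2649] [0.4937 0.2329 0.2128] [0.5038 0.2569 0.2887]
pan 903 ((510.6097412109375, 245.7910919189453), (80.79332733154297, 81.302001953125), 2.205960512161255) 0.09947126865875144
```

View pics/side1.png

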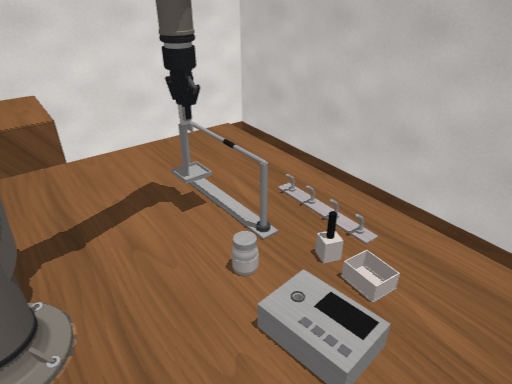

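The side view shows the pan held upright at about (190,170) on the robot's side of the bar. I'm moving it over the bar and will check the strip's position and tilt there.

send_rows([
  {"dx":6,"dy":0,"dz":3,"rx":0,"ry":0,"rz":0},
  {"dx":22,"dy":0,"dz":4,"rx":0,"ry":0,"rz":0},
  {"dx":42,"dy":0,"dz":4,"rx":0,"ry":0,"rz":0},
  {"dx":60,"dy":0,"dz":4,"rx":0,"ry":0,"rz":0},
  {"dx":70,"dy":0,"dz":4,"rx":0,"ry":0,"rz":0},
])

```text
clock: 4.05
tcp_pos: [0.5836, 0.2448, 0.2668]
orientation: [-0.062, 3.139, -0.0]
contact_force: [-0.6, -0.6, -4.0]
grip_width: 0.0132
gripper_force: 59.7
```

send_rows([
  {"dx":0,"dy":0,"dz":0,"rx":0,"ry":0,"rz":0},
  {"dx":0,"dy":0,"dz":0,"rx":0,"ry":0,"rz":0},
  {"dx":0,"dy":0,"dz":0,"rx":0,"ry":0,"rz":0},
])

```text
clock: 4.3
tcp_pos: [0.5806, 0.2459, 0.2661]
orientation: [0.065, -3.139, 0.0]
contact_force: [-1.0, -0.2, -4.9]
grip_width: 0.0131
gripper_force: 59.6
```

```bash
cat > hook.py <<'E'
from w import *
def hook(tag,view=True):
    o=state(); x0,y0=o["tcp_pos"][:2]; n=np.array([np.cos(.0395),np.sin(.0395)])
    for c in ['side','top']:
        f=grab(c); cv2.imwrite(f'pics/{c}{tag}.png',f['frame']); P=cloud(f); g=f['frame'].astype(int);S=g.max(-1)-g.min(-1)
        a=(P[...,:2]-[.5820,.1607])@n; s=(P[...,:2]-[.5820,.1607])@[-n[1],n[0]]; sy=(y0-.1607)*1
        near=np.abs(s-sy)<.06
        for z0 in np.arange(.10,.24,.02):
            m=near&(np.abs(P[...,2]-z0)<.01)&(a<-.003)&(a>-.03)&(S<45)&(np.abs(s-sy)<.016)
            if m.sum()>4: print(c,"z%.2f n%d a med %.4f p20 %.4f s %.4f..%.4f"%(z0,m.sum(),np.median(a[m]),np.percentile(a[m],20),s[m].min(),s[m].max()))
        m=near&(np.abs(a)<.06)&(P[...,2]>.05)&(P[...,2]<.125)&(S<45)&(np.abs(s-sy)<.05)
        if m.sum()>10: 
            q=np.stack([a[m],s[m]],-1)*1000; print(c,"pan a,s",m.sum(),cv2.minAreaRect(q.astype(np.float32)),"z",np.median(P[m][:,2]))
E
python3 -c "
from hook import *
hook('2')
f=cv2.imread('pics/side2.png'); cv2.imwrite('pics/side2c.png',cv2.resize(f[60:210,140:290],(600,600),interpolation=cv2.INTER_CUBIC))"
```

```text
t 4.3 tcp [0.5806 0.2459 0.2661] toolyaw 2.36874749772404 zaxis [-0.0016 -0.0001 -1.    ] F [-0.9936 -0.1837 -4.9151] w 0.013139570402758463 59.610645174980164
side z0.10 n33 a med -0.0163 p20 -0.0218 s 0.0703..0.1010
side z0.12 n39 a med -0.0146 p20 -0.0152 s 0.0696..0.0942
side z0.14 n37 a med -0.0144 p20 -0.0153 s 0.0694..0.0950
side z0.16 n42 a med -0.0141 p20 -0.0151 s 0.0705..0.0954
side z0.18 n35 a med -0.0141 p20 -0.0147 s 0.0695..0.0968
side z0.20 n43 a med -0.0141 p20 -0.0147 s 0.0701..0.0950
side z0.22 n43 a med -0.0136 p20 -0.0144 s 0.0699..0.0965
side pan a,s 481 ((2.5110626220703125, 82.73905181884766), (83.61902618408203, 83.88223266601562), 0.5070018172264099) z 0.10536522489836458
top z0.10 n94 a med -0.0213 p20 -0.0265 s 0.0698..0.1008
top z0.12 n23 a med -0.0162 p20 -0.0166 s 0.0731..0.0955
top z0.14 n26 a med -0.0161 p20 -0.0164 s 0.0735..0.0982
top z0.16 n24 a med -0.0159 p20 -0.0162 s 0.0737..0.0967
top z0.18 n28 a med -0.0158 p20 -0.0161 s 0.0735..0.0976
top z0.20 n34 a med -0.0156 p20 -0.0159 s 0.0700..0.0966
top z0.22 n30 a med -0.0156 p20 -0.0158 s 0.0736..0.0972
top pan a,s 746 ((1.550537109375, 85.37203979492188), (81.18115234375, 80.73373413085938), 0.19808301329612732) z 0.10460849720760884
```

View pics/side2c.png

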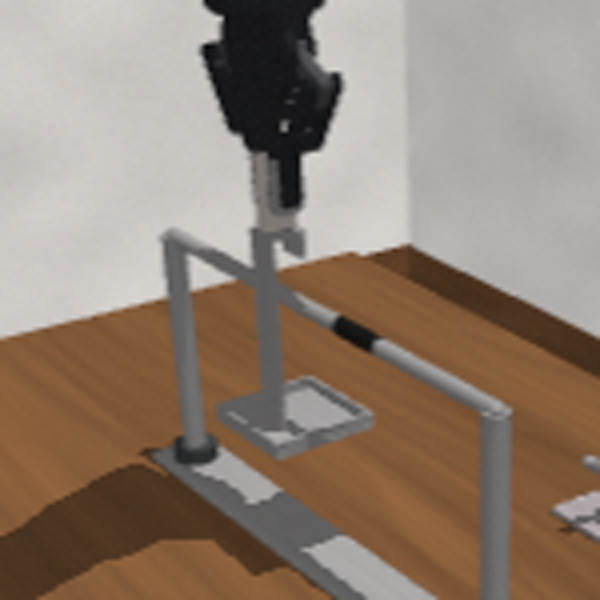

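The crop shows the hook above the bar and square to it. The back strip is 14–15.7 mm on the near side (nominal 14), so I'm shifting 1 mm and lowering.

send_rows([
  {"dx":1,"dy":0,"dz":-5,"rx":0,"ry":0,"rz":0},
  {"dx":1,"dy":0,"dz":-12,"rx":0,"ry":0,"rz":0},
  {"dx":1,"dy":0,"dz":-19,"rx":0,"ry":0,"rz":0},
  {"dx":1,"dy":0,"dz":-25,"rx":0,"ry":0,"rz":0},
  {"dx":1,"dy":0,"dz":-29,"rx":0,"ry":0,"rz":0},
])

```text
clock: 4.82
tcp_pos: [0.5821, 0.2458, 0.2358]
orientation: [0.065, -3.139, 0.001]
contact_force: [-0.4, 0.4, -5.5]
grip_width: 0.0137
gripper_force: 59.6
```

send_rows([
  {"dx":0,"dy":0,"dz":0,"rx":0,"ry":0,"rz":0},
  {"dx":0,"dy":0,"dz":-1,"rx":0,"ry":0,"rz":0},
  {"dx":0,"dy":0,"dz":-2,"rx":0,"ry":0,"rz":0},
])

```text
clock: 5.07
tcp_pos: [0.583, 0.2461, 0.2355]
orientation: [-0.064, 3.14, 0.0]
contact_force: [-0.1, 0.3, -4.4]
grip_width: 0.0133
gripper_force: 59.6
```

```bash
python3 -c "
from hook import *
hook('3')
f=cv2.imread('pics/side3.png'); cv2.imwrite('pics/side3c.png',cv2.resize(f[60:210,140:290],(600,600),interpolation=cv2.INTER_CUBIC))"
```

```text
t 5.0667 tcp [0.583  0.2461 0.2355] toolyaw 2.351386464231894 zaxis [ 0.0005  0.0002 -1.    ] F [-0.0773  0.3378 -4.3518] w 0.013292082418649058 59.60654139518738
side z0.10 n37 a med -0.0115 p20 -0.0124 s 0.0699..0.0965
side z0.12 n33 a med -0.0116 p20 -0.0123 s 0.0711..0.0922
side z0.14 n40 a med -0.0114 p20 -0.0125 s 0.0699..0.0986
side z0.16 n34 a med -0.0117 p20 -0.0124 s 0.0695..0.0929
side z0.18 n39 a med -0.0111 p20 -0.0128 s 0.0699..0.0960
side z0.20 n42 a med -0.0117 p20 -0.0123 s 0.0697..0.0945
side z0.22 n42 a med -0.0091 p20 -0.0107 s 0.0703..0.0971
side pan a,s 530 ((5.612293243408203, 82.22915649414062), (85.01604461669922, 82.0000228881836), 89.0113754272461) z 0.07542176038520376
top z0.10 n26 a med -0.0136 p20 -0.0139 s 0.0729..0.0972
top z0.12 n22 a med -0.0136 p20 -0.0138 s 0.0734..0.0970
top z0.14 n25 a med -0.0135 p20 -0.0137 s 0.0738..0.0973
top z0.16 n24 a med -0.0136 p20 -0.0138 s 0.0736..0.0969
top z0.18 n26 a med -0.0134 p20 -0.0136 s 0.0735..0.0956
top z0.20 n31 a med -0.0131 p20 -0.0134 s 0.0695..0.0964
top z0.22 n50 a med -0.0106 p20 -0.0119 s 0.0731..0.0981
top pan a,s 734 ((4.157588958740234, 85.45352935791016), (80.93750762939453, 80.35608673095703), 0.27524977922439575) z 0.07351623706836408
```

send_rows([
  {"dx":-1,"dy":0,"dz":0,"rx":0,"ry":0,"rz":0},
  {"dx":-1,"dy":0,"dz":-0.7,"rx":0,"ry":0,"rz":0},
  {"dx":-1,"dy":0,"dz":-1.3,"rx":0,"ry":0,"rz":0},
  {"dx":-1,"dy":0,"dz":-1.3,"rx":0,"ry":0,"rz":0},
])

```text
clock: 5.5
tcp_pos: [0.5817, 0.246, 0.234]
orientation: [0.065, -3.141, -0.0]
contact_force: [0.4, -0.4, -4.8]
grip_width: 0.0132
gripper_force: 59.6
```

send_rows([
  {"dx":0,"dy":0,"dz":-0.5,"rx":0,"ry":0,"rz":0},
  {"dx":0,"dy":0,"dz":-1,"rx":0,"ry":0,"rz":0},
  {"dx":0,"dy":0,"dz":-1,"rx":0,"ry":0,"rz":0},
])

```text
clock: 5.75
tcp_pos: [0.5817, 0.246, 0.2329]
orientation: [0.064, -3.141, 0.0]
contact_force: [0.2, 0.4, -4.8]
grip_width: 0.0131
gripper_force: 59.6
```

send_rows([
  {"dx":0,"dy":0,"dz":-0.4,"rx":0,"ry":0,"rz":0},
  {"dx":0,"dy":0,"dz":-0.8,"rx":0,"ry":0,"rz":0},
  {"dx":0,"dy":0,"dz":-0.8,"rx":0,"ry":0,"rz":0},
])

```text
clock: 6.0
tcp_pos: [0.5817, 0.246, 0.2321]
orientation: [0.065, -3.141, 0.0]
contact_force: [-0.2, 0.9, -4.8]
grip_width: 0.0133
gripper_force: 59.6
```

send_rows([
  {"dx":0,"dy":0,"dz":-0.5,"rx":0,"ry":0,"rz":0},
  {"dx":0,"dy":0,"dz":-1,"rx":0,"ry":0,"rz":0},
  {"dx":0,"dy":0,"dz":-1.5,"rx":0,"ry":0,"rz":0},
  {"dx":0,"dy":0,"dz":-2,"rx":0,"ry":0,"rz":0},
  {"dx":0,"dy":0,"dz":-2,"rx":0,"ry":0,"rz":0},
])

```text
clock: 6.42
tcp_pos: [0.5817, 0.246, 0.2301]
orientation: [0.064, -3.141, 0.0]
contact_force: [0.2, 0.2, -5.0]
grip_width: 0.0133
gripper_force: 59.6
```

send_rows([
  {"dx":0,"dy":0,"dz":-0.5,"rx":0,"ry":0,"rz":0},
  {"dx":0,"dy":0,"dz":-1,"rx":0,"ry":0,"rz":0},
  {"dx":0,"dy":0,"dz":-1.5,"rx":0,"ry":0,"rz":0},
  {"dx":0,"dy":0,"dz":-1.5,"rx":0,"ry":0,"rz":0},
])

```text
clock: 6.75
tcp_pos: [0.5817, 0.246, 0.2286]
orientation: [0.065, -3.141, 0.0]
contact_force: [-0.6, 0.2, -4.6]
grip_width: 0.0135
gripper_force: 59.6
```

```bash
python3 -c "
from hook import *
hook('4')"|grep -v z0.1
```

```text
t 6.75 tcp [0.5817 0.246  0.2286] toolyaw 2.3573206392408066 zaxis [-0.0002 -0.0001 -1.    ] F [-0.6296  0.1919 -4.6349] w 0.013475417286886669 59.61881875991821
side z0.20 n49 a med -0.0122 p20 -0.0131 s 0.0698..0.0983
side z0.22 n39 a med -0.0087 p20 -0.0104 s 0.0693..0.0967
side pan a,s 539 ((3.682109832763672, 81.95775604248047), (85.62114715576172, 82.60691833496094), 89.68891143798828) z 0.06881009022340101
top z0.20 n54 a med -0.0127 p20 -0.0143 s 0.0697..0.0982
top z0.22 n27 a med -0.0108 p20 -0.0122 s 0.0694..0.0990
top pan a,s 730 ((-2.5418930053710938, 85.71998596191406), (81.27642822265625, 69.96762084960938), 89.66971588134766) z 0.06703744323415761
```

send_rows([
  {"dx":0,"dy":0,"dz":-0.5,"rx":0,"ry":0,"rz":0},
  {"dx":0,"dy":0,"dz":-1,"rx":0,"ry":0,"rz":0},
  {"dx":0,"dy":0,"dz":-1.5,"rx":0,"ry":0,"rz":0},
  {"dx":0,"dy":0,"dz":-1.5,"rx":0,"ry":0,"rz":0},
])

```text
clock: 7.18
tcp_pos: [0.5817, 0.246, 0.2271]
orientation: [0.065, -3.141, 0.0]
contact_force: [0.3, -0.5, -5.4]
grip_width: 0.0133
gripper_force: 59.6
```

send_rows([
  {"dx":0,"dy":0,"dz":-0.5,"rx":0,"ry":0,"rz":0},
  {"dx":0,"dy":0,"dz":-1,"rx":0,"ry":0,"rz":0},
  {"dx":0,"dy":0,"dz":-1,"rx":0,"ry":0,"rz":0},
])

```text
clock: 7.43
tcp_pos: [0.5818, 0.2461, 0.2269]
orientation: [-0.064, 3.141, 0.001]
contact_force: [-2.9, -1.4, 1.1]
grip_width: 0.0135
gripper_force: 60.6
```

send_rows([
  {"dx":0,"dy":0,"dz":0.5,"rx":0,"ry":0,"rz":0},
  {"dx":0.1,"dy":-3,"dz":0.5,"rx":0,"ry":0,"rz":0},
  {"dx":0.3,"dy":-8,"dz":0.5,"rx":0,"ry":0,"rz":0},
  {"dx":0.6,"dy":-14,"dz":0.5,"rx":0,"ry":0,"rz":0},
  {"dx":0.8,"dy":-20,"dz":0.5,"rx":0,"ry":0,"rz":0},
])

```text
clock: 7.85
tcp_pos: [0.5829, 0.2257, 0.2269]
orientation: [-0.065, 3.14, 0.001]
contact_force: [0.2, 2.4, -2.0]
grip_width: 0.0133
gripper_force: 60.1
```

send_rows([
  {"dx":0.3,"dy":-6,"dz":0,"rx":0,"ry":0,"rz":0},
  {"dx":0.5,"dy":-12,"dz":0,"rx":0,"ry":0,"rz":0},
  {"dx":0.7,"dy":-18,"dz":0,"rx":0,"ry":0,"rz":0},
  {"dx":1.0,"dy":-24,"dz":0,"rx":0,"ry":0,"rz":0},
  {"dx":1.2,"dy":-30,"dz":0,"rx":0,"ry":0,"rz":0},
])

```text
clock: 8.27
tcp_pos: [0.5839, 0.1955, 0.2269]
orientation: [-0.064, 3.141, 0.001]
contact_force: [-0.7, 2.0, -1.2]
grip_width: 0.0133
gripper_force: 60.1
```

Light contact with a little friction, so the slide is going well. Continuing.

send_rows([
  {"dx":0.3,"dy":-6,"dz":0,"rx":0,"ry":0,"rz":0},
  {"dx":0.5,"dy":-12,"dz":0,"rx":0,"ry":0,"rz":0},
  {"dx":0.7,"dy":-18,"dz":0,"rx":0,"ry":0,"rz":0},
  {"dx":1.0,"dy":-24,"dz":0,"rx":0,"ry":0,"rz":0},
  {"dx":1.1,"dy":-28,"dz":0,"rx":0,"ry":0,"rz":0},
])

```text
clock: 8.68
tcp_pos: [0.585, 0.1671, 0.2269]
orientation: [-0.064, 3.141, -0.0]
contact_force: [0.3, 2.8, 0.6]
grip_width: 0.0133
gripper_force: 60.3
```

send_rows([
  {"dx":0.1,"dy":-3,"dz":0,"rx":0,"ry":0,"rz":0},
  {"dx":0.2,"dy":-6,"dz":0,"rx":0,"ry":0,"rz":0},
  {"dx":0.2,"dy":-6,"dz":0,"rx":0,"ry":0,"rz":0},
])

```text
clock: 8.93
tcp_pos: [0.5852, 0.1612, 0.2268]
orientation: [-0.064, 3.141, -0.001]
contact_force: [0.0, 0.7, 1.3]
grip_width: 0.0139
gripper_force: 60.4
```

```bash
cat > sl.py <<'E'
from hook import *
def sl(tag):
    hook(tag)
    for c in ['side','top']:
        f=grab(c); P=cloud(f); V=f['frame'].max(-1); n=np.array([np.cos(.0395),np.sin(.0395)])
        a=(P[...,:2]-[.5820,.1607])@n; s=(P[...,:2]-[.5820,.1607])@[-n[1],n[0]]
        m=(V<50)&(np.abs(a)<.012)&(P[...,2]>.18)&(P[...,2]<.206)&(np.abs(s)<.04)
        if m.any(): print(c,"dark s",np.sort(np.round(s[m]*1000))[[0,1,-2,-1]],np.histogram(s[m]*1000,bins=np.arange(-32,33,4))[0])
E
python3 -c "
from sl import *
sl('5')"; python3 -c "
import cv2
f=cv2.imread('pics/side5.png'); cv2.imwrite('pics/side5c.png',cv2.resize(f[80:210,170:300],(600,600),interpolation=cv2.INTER_CUBIC))"
```

```text
t 8.9333 tcp [0.5852 0.1612 0.2268] toolyaw 2.3220216626988694 zaxis [ 0.0001 -0.0004 -1.    ] F [0.0354 0.6518 1.2587] w 0.01389841355994524 60.40966987609863
side z0.10 n38 a med -0.0129 p20 -0.0136 s -0.0142..0.0095
side z0.12 n43 a med -0.0131 p20 -0.0136 s -0.0144..0.0111
side z0.14 n46 a med -0.0130 p20 -0.0138 s -0.0153..0.0117
side z0.16 n39 a med -0.0125 p20 -0.0131 s -0.0149..0.0104
side z0.18 n47 a med -0.0127 p20 -0.0134 s -0.0153..0.0134
side z0.20 n58 a med -0.0120 p20 -0.0133 s -0.0151..0.0105
side z0.22 n48 a med -0.0088 p20 -0.0111 s -0.0144..0.0118
side pan a,s 628 ((3.1701126098632812, -0.6623153686523438), (87.26175689697266, 83.44802856445312), 89.13294982910156) z 0.06693202016426586
top z0.10 n23 a med -0.0147 p20 -0.0152 s -0.0112..0.0128
top z0.12 n22 a med -0.0146 p20 -0.0149 s -0.0112..0.0116
top z0.14 n24 a med -0.0143 p20 -0.0147 s -0.0113..0.0124
top z0.16 n23 a med -0.0143 p20 -0.0147 s -0.0113..0.0136
top z0.18 n25 a med -0.0142 p20 -0.0147 s -0.0110..0.0119
top z0.20 n54 a med -0.0128 p20 -0.0142 s -0.0149..0.0162
top z0.22 n31 a med -0.0118 p20 -0.0121 s -0.0134..0.0136
top pan a,s 701 ((-2.203144073486328, 1.0402908325195312), (80.20006561279297, 70.429931640625), 89.91381072998047) z 0.06512530341287326
side dark s [-22. -21.  -6.  -5.] [0 0 3 5 3 4 3 0 0 0 0 0 0 0 0 0]
top dark s [-20. -20. -13. -13.] [0 0 1 9 8 0 0 0 0 0 0 0 0 0 0 0]
```

View pics/side5c.png

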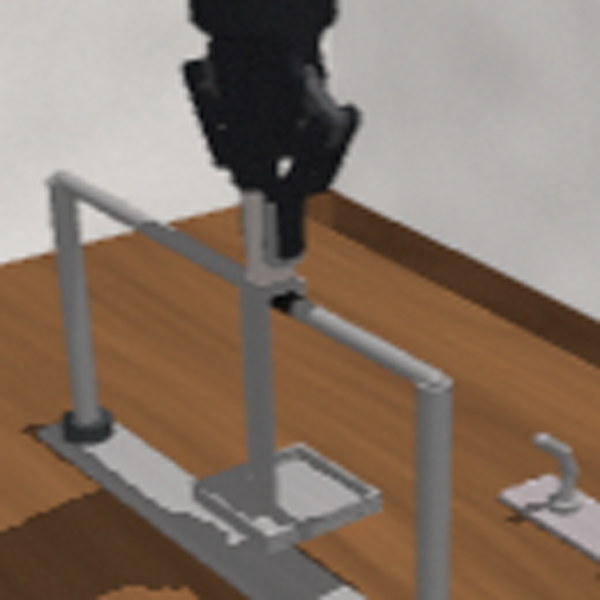

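The strap is centred on the sleeve to within about 2 mm, and the dark sleeve shows on the near side of it. Releasing.

send_rows([
  {"dx":0,"dy":0,"dz":0.4,"rx":0,"ry":0,"rz":0},
])

```text
clock: 9.22
tcp_pos: [0.5851, 0.1613, 0.2269]
orientation: [0.064, -3.141, 0.002]
contact_force: [0.7, -0.2, -2.9]
grip_width: 0.0133
gripper_force: 59.9
```

send_rows([
  {"dx":0,"dy":0,"dz":0,"rx":0,"ry":0,"rz":0},
  {"dx":0,"dy":0,"dz":0,"rx":0,"ry":0,"rz":0},
  {"dx":0,"dy":0,"dz":0,"rx":0,"ry":0,"rz":0},
  {"dx":0,"dy":0,"dz":0,"rx":0,"ry":0,"rz":0},
  {"dx":0,"dy":0,"dz":0,"rx":0,"ry":0,"rz":0},
], jaw=60)

```text
clock: 9.63
tcp_pos: [0.585, 0.162, 0.2271]
orientation: [0.065, -3.141, 0.0]
contact_force: [0.1, -0.7, -0.9]
grip_width: 0.0601
gripper_force: 0.0
```

send_rows([
  {"dx":0,"dy":0,"dz":5,"rx":0,"ry":0,"rz":0},
  {"dx":0,"dy":0,"dz":20,"rx":0,"ry":0,"rz":0},
  {"dx":0,"dy":0,"dz":45,"rx":0,"ry":0,"rz":0},
  {"dx":0,"dy":0,"dz":70,"rx":0,"ry":0,"rz":0},
  {"dx":0,"dy":0,"dz":85,"rx":0,"ry":0,"rz":0},
])

```text
clock: 10.05
tcp_pos: [0.5859, 0.1621, 0.3152]
orientation: [-0.064, 3.138, 0.002]
contact_force: [0.4, 0.2, 0.7]
grip_width: 0.0599
gripper_force: 0.0
```

```bash
python3 -c "
from sl import *
sl('6')"|grep -v z0.1
```

```text
t 10.05 tcp [0.5859 0.1621 0.3152] toolyaw 2.3446159170619003 zaxis [ 0.003   0.0012 -1.    ] F [0.4387 0.2323 0.6961] w 0.05992912885532046 0.0
side z0.20 n54 a med -0.0123 p20 -0.0132 s -0.0142..0.0104
side z0.22 n42 a med -0.0096 p20 -0.0113 s -0.0105..0.0024
side pan a,s 628 ((5.574443817138672, -1.9726753234863281), (82.00392150878906, 83.97003936767578), 0.01630089245736599) z 0.06676436881422076
top z0.20 n53 a med -0.0129 p20 -0.0140 s -0.0127..0.0160
top z0.22 n23 a med -0.0121 p20 -0.0126 s -0.0064..0.0069
top pan a,s 692 ((4.596343994140625, 1.185516357421875), (81.20389556884766, 80.44978332519531), 0.23741815984249115) z 0.06516950620608913
side dark s [-20. -20.  -7.  -5.] [0 0 2 4 6 2 2 0 0 0 0 0 0 0 0 0]
top dark s [-20. -18.  19.  20.] [0 0 0 6 6 0 0 0 0 0 0 0 4 0 0 0]
```

Both cameras show the pan hanging, with dark sleeve visible on each side of the strap. Moving to the stylus.

send_rows([
  {"dx":4,"dy":-15,"dz":0,"rx":0,"ry":0,"rz":0},
  {"dx":10,"dy":-50,"dz":0,"rx":0,"ry":0,"rz":0},
  {"dx":17,"dy":-86,"dz":0,"rx":0,"ry":0,"rz":0},
  {"dx":25,"dy":-122,"dz":0,"rx":0,"ry":0,"rz":0},
  {"dx":33,"dy":-158,"dz":0,"rx":0,"ry":0,"rz":0},
])

```text
clock: 10.67
tcp_pos: [0.6173, 0.0025, 0.3105]
orientation: [0.065, -3.138, 0.0]
contact_force: [0.3, -1.0, 0.1]
grip_width: 0.0597
gripper_force: 0.0
```

send_rows([
  {"dx":8,"dy":-36,"dz":0,"rx":0,"ry":0,"rz":0},
  {"dx":16,"dy":-72,"dz":-10,"rx":0,"ry":0,"rz":0},
  {"dx":24,"dy":-108,"dz":-30,"rx":0,"ry":0,"rz":0},
  {"dx":29,"dy":-136,"dz":-50,"rx":0,"ry":0,"rz":0},
  {"dx":31,"dy":-147,"dz":-70,"rx":0,"ry":0,"rz":0},
])

```text
clock: 11.08
tcp_pos: [0.6478, -0.1493, 0.2398]
orientation: [0.055, -3.139, 0.005]
contact_force: [-0.2, 0.0, -0.1]
grip_width: 0.06
gripper_force: 0.0
```

send_rows([
  {"dx":0,"dy":0,"dz":0,"rx":0,"ry":0,"rz":0},
  {"dx":0,"dy":0,"dz":0,"rx":0,"ry":0,"rz":0},
  {"dx":0,"dy":0,"dz":0,"rx":0,"ry":0,"rz":0},
])

```text
clock: 11.33
tcp_pos: [0.6492, -0.1414, 0.242]
orientation: [0.067, -3.14, -0.002]
contact_force: [-0.1, 0.6, 0.4]
grip_width: 0.0602
gripper_force: 0.0
```

```bash
python3 -c "
from w import *
state(); f=wsave('w3'); P=cloud(f); V=f['frame'].max(-1)
m=(np.hypot(P[...,0]-.6495,P[...,1]+.143)<.03)&(P[...,2]>.112)&(P[...,2]<.13)&(V<90)
t=P[m]; print(len(t),t.mean(0),cv2.minEnclosingCircle((t[:,:2]*1000).astype(np.float32)))
v,u=np.nonzero(m); print(u.mean(),v.mean(),np.ptp(u),np.ptp(v),ray(f,u.mean(),v.mean(),.12))
m=(np.hypot(P[...,0]-.6495,P[...,1]+.143)<.05)&(P[...,2]>.048)&(P[...,2]<.062)&(V>100); t=P[m]; print('holder',len(t),cv2.minAreaRect((t[:,:2]*1000).astype(np.float32)),np.median(t[:,2]))
"
```

```text
t 11.3333 tcp [ 0.6492 -0.1414  0.242 ] toolyaw 2.4462231726866563 zaxis [-0.0006  0.001  -1.    ] F [-0.0964  0.5792  0.3586] w 0.06016674365263767 0.0
cam [ 0.5658 -0.1446  0.3733] axis [ 0.3248  0.0149 -0.9456] f 329.25117959077056
330 [ 0.6511 -0.1434  0.119 ] ((652.169189453125, -143.2738037109375), 8.387166976928711)
257.0181818181818 192.56969696969696 18 21 [ 0.6508 -0.1434  0.12  ]
holder 1400 ((653.1028442382812, -143.2804412841797), (44.103416442871094, 44.34002685546875), 70.57994079589844) 0.054738859774128706
```

send_rows([
  {"dx":2,"dy":-1.5,"dz":-20,"rx":0,"ry":0,"rz":0},
  {"dx":2,"dy":-1.5,"dz":-55,"rx":0,"ry":0,"rz":0},
  {"dx":2,"dy":-1.5,"dz":-90,"rx":0,"ry":0,"rz":0},
  {"dx":2,"dy":-1.5,"dz":-125,"rx":0,"ry":0,"rz":0},
  {"dx":2,"dy":-1.5,"dz":-155,"rx":0,"ry":0,"rz":0},
])

```text
clock: 11.8
tcp_pos: [0.6517, -0.1421, 0.0865]
orientation: [-0.069, 3.139, 0.002]
contact_force: [0.4, 0.2, -0.6]
grip_width: 0.0601
gripper_force: 0.0
```

send_rows([
  {"dx":0,"dy":0,"dz":0,"rx":0,"ry":0,"rz":0},
  {"dx":0,"dy":0,"dz":0,"rx":0,"ry":0,"rz":0},
  {"dx":0,"dy":0,"dz":0,"rx":0,"ry":0,"rz":0},
  {"dx":0,"dy":0,"dz":0,"rx":0,"ry":0,"rz":0},
])

```text
clock: 12.13
tcp_pos: [0.6532, -0.1445, 0.0903]
orientation: [-0.065, 3.136, -0.001]
contact_force: [0.3, -0.3, 0.2]
grip_width: 0.0599
gripper_force: 0.0
```

send_rows([
  {"dx":0,"dy":0,"dz":0,"rx":0,"ry":0,"rz":0},
  {"dx":0,"dy":0,"dz":0,"rx":0,"ry":0,"rz":0},
  {"dx":0,"dy":0,"dz":0,"rx":0,"ry":0,"rz":0},
  {"dx":0,"dy":0,"dz":0,"rx":0,"ry":0,"rz":0},
  {"dx":0,"dy":0,"dz":0,"rx":0,"ry":0,"rz":0},
], jaw=8, newtons=50)

```text
clock: 12.55
tcp_pos: [0.6515, -0.1446, 0.0881]
orientation: [-0.064, 3.14, 0.0]
contact_force: [-1.5, 0.2, 5.8]
grip_width: 0.0168
gripper_force: 48.6
```

send_rows([
  {"dx":0,"dy":0,"dz":0,"rx":0,"ry":0,"rz":0},
  {"dx":0,"dy":0,"dz":0,"rx":0,"ry":0,"rz":0},
])

```text
clock: 12.72
tcp_pos: [0.6516, -0.1446, 0.0881]
orientation: [-0.064, 3.14, 0.0]
contact_force: [-1.4, 1.1, 5.8]
grip_width: 0.0164
gripper_force: 48.6
```

send_rows([
  {"dx":0,"dy":0,"dz":8,"rx":0,"ry":0,"rz":0},
  {"dx":0,"dy":0,"dz":30,"rx":0,"ry":0,"rz":0},
  {"dx":0,"dy":0,"dz":60,"rx":0,"ry":0,"rz":0},
  {"dx":0,"dy":0,"dz":90,"rx":0,"ry":0,"rz":0},
  {"dx":0,"dy":0,"dz":120,"rx":0,"ry":0,"rz":0},
])

```text
clock: 13.13
tcp_pos: [0.6506, -0.1446, 0.2083]
orientation: [0.064, -3.14, 0.0]
contact_force: [0.3, 0.1, -0.4]
grip_width: 0.0169
gripper_force: 49.1
```

send_rows([
  {"dx":-20,"dy":-5,"dz":0,"rx":0,"ry":0,"rz":0},
  {"dx":-55,"dy":-13,"dz":0,"rx":0,"ry":0,"rz":0},
  {"dx":-95,"dy":-23,"dz":0,"rx":0,"ry":0,"rz":0},
  {"dx":-135,"dy":-33,"dz":0,"rx":0,"ry":0,"rz":0},
  {"dx":-170,"dy":-42,"dz":0,"rx":0,"ry":0,"rz":0},
])

```text
clock: 13.55
tcp_pos: [0.4782, -0.1871, 0.2071]
orientation: [0.064, -3.14, -0.0]
contact_force: [-1.0, -0.6, -0.8]
grip_width: 0.017
gripper_force: 49.2
```

send_rows([
  {"dx":-13,"dy":-4,"dz":0,"rx":0,"ry":0,"rz":0},
  {"dx":-13,"dy":-4,"dz":0,"rx":0,"ry":0,"rz":0},
  {"dx":-13,"dy":-4,"dz":0,"rx":0,"ry":0,"rz":0},
  {"dx":-13,"dy":-4,"dz":0,"rx":0,"ry":0,"rz":0},
])

```text
clock: 13.88
tcp_pos: [0.4697, -0.19, 0.2076]
orientation: [-0.066, 3.139, -0.0]
contact_force: [0.2, -0.7, -0.7]
grip_width: 0.0168
gripper_force: 49.2
```

```bash
python3 -c "
from w import *
state(); f=wsave('w4')
for n in ['side','top']:
    f=grab(n); cv2.imwrite(f'pics/{n}7.png',f['frame']); np.savez(f'{n}7.npz',**{k:f[k] for k in['frame','z_map','R','t','f','cx','cy']})
s=cv2.imread('pics/side7.png'); w=cv2.imread('pics/w4.png')
cv2.imwrite('pics/c7.png',np.hstack([cv2.resize(w,(480,360)),cv2.resize(s[190:340,235:355],(288,360))]))"
```

```text
t 13.8833 tcp [ 0.4697 -0.19    0.2076] toolyaw 2.4239275852731494 zaxis [ 0.0016 -0.0001 -1.    ] F [ 0.2187 -0.6526 -0.7017] w 0.016755101700295 49.21120047569275
cam [ 0.386  -0.193   0.3387] axis [ 0.3269  0.0137 -0.9449] f 329.25117959077056
```

View pics/c7.png

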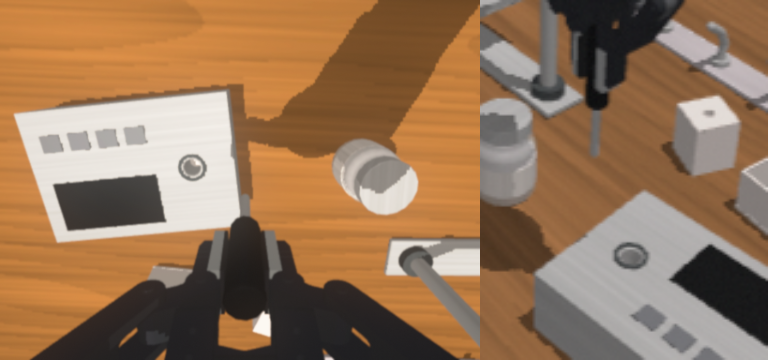

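The view shows the stylus held upright, with the pin tip at about (259,208) in wrist pixels. The collar is at about (205,178) in the wrist view, and the holder is empty.

```bash
python3 -c "
from w import *
def L(n): return dict(np.load(n+'.npz'))
def ring(f,u0,v0,w,th):
    g=f['frame'][v0-w:v0+w+1,u0-w:u0+w+1].max(-1).astype(int); m=(g<th).astype(np.uint8)
    cs,_=cv2.findContours(m,cv2.RETR_EXTERNAL,cv2.CHAIN_APPROX_NONE); c=max(cs,key=cv2.contourArea)
    e=cv2.fitEllipse(c) if len(c)>5 else cv2.minAreaRect(c); u,v=e[0][0]+u0-w,e[0][1]+v0-w; print('ring',(u,v),e[1],ray(f,u,v,.061))
f=L('w4')
for th in(110,140): ring(f,205,178,17,th)
s=L('side7'); ring(s,298,296,11,100); ring(s,298,296,11,120)
t=L('top7'); ring(t,352,232,9,110)
g=f['frame'].max(-1)
for v in range(196,236,3): print(v,' '.join('%3d'%x for x in g[v,246:276]))
P=cloud(s); m=(np.hypot(P[...,0]-.4697,P[...,1]+.19)<.02)&(P[...,2]>.1)&(P[...,2]<.2)
z=P[...,2]
for a in np.arange(.115,.2,.01):
    k=m&(z>a)&(z<=a+.01); print('side z%.3f'%a,k.sum(),P[k].mean(0)[:2] if k.any() else '')
print('tip z',z[m].min())
v,u=np.nonzero(m&(z<.135)); print(u[v==v.max()],v.max())
"
```

```text
Traceback (most recent call last):
ValueError: max() iterable argument is empty
```

```bash
python3 -c "
from w import *
def L(n): return dict(np.load(n+'.npz'))
def ring(f,u0,v0,w,d):
    g=f['frame'][v0-w:v0+w+1,u0-w:u0+w+1].max(-1).astype(int); m=(g<np.median(g)-d).astype(np.uint8)
    cs,_=cv2.findContours(m,cv2.RETR_EXTERNAL,cv2.CHAIN_APPROX_NONE)
    if not cs: print('none',np.median(g),g.min());return
    c=max(cs,key=cv2.contourArea)
    e=cv2.fitEllipse(c) if len(c)>5 else cv2.minAreaRect(c); u,v=e[0][0]+u0-w,e[0][1]+v0-w; print('ring',(u,v),e[1],ray(f,u,v,.061))
f=L('w4')
for d in(30,50,70): ring(f,205,178,18,d)
s=L('side7'); ring(s,298,296,11,30); ring(s,298,296,11,50)
t=L('top7'); ring(t,352,232,9,30)
g=f['frame'].max(-1)
for v in range(196,236,3): print(v,' '.join('%3d'%x for x in g[v,246:276]))
P=cloud(s); m=(np.hypot(P[...,0]-.4697,P[...,1]+.19)<.02)&(P[...,2]>.1)&(P[...,2]<.2)
z=P[...,2]
for a in np.arange(.115,.2,.01):
    k=m&(z>a)&(z<=a+.01); print('side z%.3f'%a,k.sum(),P[k].mean(0)[:2] if k.any() else '')
print('tip z',z[m].min())
v,u=np.nonzero(m&(z<.135)); print(u[v==v.max()],v.max())
"
```

```text
ring (204.6431121826172, 178.37874221801758) (27.323299407958984, 30.026615142822266) [ 0.4687 -0.2385  0.061 ]
ring (204.62152481079102, 178.33993530273438) (27.0316162109375, 28.820905685424805) [ 0.4686 -0.2385  0.061 ]
ring (204.64291191101074, 178.30461502075195) (26.123157501220703, 28.377851486206055) [ 0.4686 -0.2385  0.061 ]
ring (297.43989849090576, 296.161602973938) (10.824628829956055, 13.735668182373047) [ 0.4682 -0.2398  0.061 ]
ring (297.34882640838623, 296.1541166305542) (10.365728378295898, 13.48630142211914) [ 0.468  -0.2397  0.061 ]
ring (351.1399202346802, 227.46820306777954) (6.500586986541748, 18.786874771118164) [ 0.4768 -0.2373  0.061 ]
196 235 234 234 235 234 229 197 144 125 125 127 128 128 128 128 127 128 128 128 129 129 131 151 190 201 202 201 202 202 202
199 236 236 236 236 236 235 222 161 126 125 127 129 129 128 128 129 129 128 129 129 128 130 142 174 197 203 203 204 203 203
202 232 232 232 232 232 232 223 182 138 125 126 129 129 130 130 129 129 130 129 129 129 129 131 153 192 203 203 203 203 203
205 235 234 235 234 234 234 229 203 148 124 125 128 129 129
[... 923 characters left out ...]
1 191 191
229 233 234 234 234 234 235 234 234 229 204 149 124 120 114 115 119 122 124 123 124 139 173 191 195 195 195 195 195 194 194
232 235 235 234 234 228 215 185 148 126  99  71  61  58  57  56  57  56  56  57  58  64  80 112 151 174 189 195 197 197 196
235 234 233 224 186 120  71  57  57  56  56  56  55  55  55  56  55  55  54  54  54  54  54  54  55  59  75 103 136 168 186
side z0.115 0 
side z0.125 15 [ 0.4688 -0.1923]
side z0.135 17 [ 0.4688 -0.1925]
side z0.145 11 [ 0.4687 -0.1927]
side z0.155 19 [ 0.4696 -0.1928]
side z0.165 11 [ 0.4686 -0.193 ]
side z0.175 40 [ 0.4658 -0.1956]
side z0.185 43 [ 0.4647 -0.1946]
side z0.195 17 [ 0.4652 -0.1939]
tip z 0.12627270910135996
[282 283] 255
```

send_rows([
  {"dx":0,"dy":-10,"dz":0,"rx":0,"ry":0,"rz":0},
  {"dx":-1,"dy":-25,"dz":0,"rx":0,"ry":0,"rz":0},
  {"dx":-2,"dy":-40,"dz":-10,"rx":0,"ry":0,"rz":0},
  {"dx":-2,"dy":-47,"dz":-25,"rx":0,"ry":0,"rz":0},
  {"dx":-2,"dy":-49,"dz":-40,"rx":0,"ry":0,"rz":0},
])

```text
clock: 14.45
tcp_pos: [0.4665, -0.2422, 0.167]
orientation: [-0.062, 3.14, -0.003]
contact_force: [0.6, -0.1, -0.5]
grip_width: 0.0168
gripper_force: 49.2
```

send_rows([
  {"dx":0,"dy":0,"dz":0,"rx":0,"ry":0,"rz":0},
  {"dx":0,"dy":0,"dz":0,"rx":0,"ry":0,"rz":0},
  {"dx":0,"dy":0,"dz":0,"rx":0,"ry":0,"rz":0},
])

```text
clock: 14.7
tcp_pos: [0.4666, -0.2397, 0.1676]
orientation: [-0.065, 3.141, -0.0]
contact_force: [0.4, 0.1, -1.1]
grip_width: 0.0165
gripper_force: 49.2
```

```bash
python3 -c "
from w import *
o=state(); s=grab('side'); w=wsave('w8')
P=cloud(s); z=P[...,2]; m=(np.hypot(P[...,0]-o['tcp_pos'][0],P[...,1]-o['tcp_pos'][1])<.02)&(z>.07)&(z<.16)
for a in np.arange(.075,.14,.01):
    k=m&(z>a)&(z<=a+.01); print('side z%.3f'%a,k.sum(),P[k].mean(0)[:2] if k.any() else '')
print('tip z',z[m].min())
cv2.imwrite('pics/c8.png',np.hstack([cv2.resize(w['frame'],(448,336)),cv2.resize(s['frame'][220:332,240:352],(336,336))]))"
```

```text
t 14.7 tcp [ 0.4666 -0.2397  0.1676] toolyaw 2.3721223275032735 zaxis [ 0.0003 -0.0002 -1.    ] F [ 0.363   0.1286 -1.0738] w 0.016490814431947654 49.210408329963684
cam [ 0.3831 -0.2425  0.299 ] axis [ 0.3264  0.0133 -0.9451] f 329.25117959077056
side z0.075 0 
side z0.085 13 [ 0.466  -0.2424]
side z0.095 17 [ 0.4653 -0.2422]
side z0.105 16 [ 0.4657 -0.2419]
side z0.115 15 [ 0.4659 -0.2423]
side z0.125 13 [ 0.4652 -0.2429]
side z0.135 41 [ 0.4626 -0.2449]
tip z 0.08724586950340318
```

View pics/c8.png

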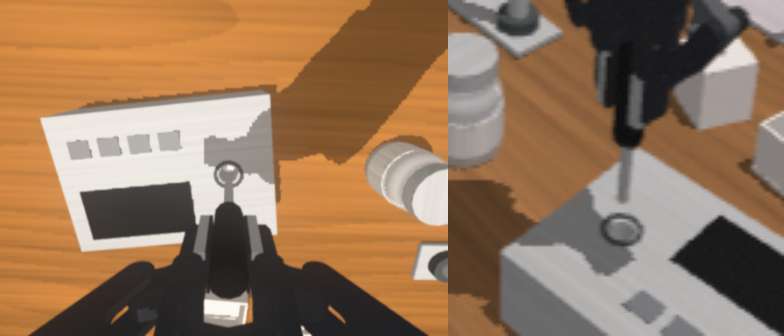

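The pin lines up with the opening: it is at (625,200) in the crop, above the collar at (622,230), and the computed error is under 1 mm. Descending.

send_rows([
  {"dx":1,"dy":0,"dz":-6,"rx":0,"ry":0,"rz":0},
  {"dx":1,"dy":0.3,"dz":-16,"rx":0,"ry":0,"rz":0},
  {"dx":1,"dy":0.3,"dz":-27,"rx":0,"ry":0,"rz":0},
  {"dx":1,"dy":0.3,"dz":-37,"rx":0,"ry":0,"rz":0},
  {"dx":1,"dy":0.3,"dz":-46,"rx":0,"ry":0,"rz":0},
])

```text
clock: 15.22
tcp_pos: [0.4665, -0.2388, 0.1195]
orientation: [0.065, -3.14, -0.001]
contact_force: [0.3, 0.8, -0.3]
grip_width: 0.0165
gripper_force: 49.2
```

send_rows([
  {"dx":0,"dy":0,"dz":-1,"rx":0,"ry":0,"rz":0},
  {"dx":0,"dy":0,"dz":-2,"rx":0,"ry":0,"rz":0},
  {"dx":0,"dy":0,"dz":-3,"rx":0,"ry":0,"rz":0},
  {"dx":0,"dy":0,"dz":-3,"rx":0,"ry":0,"rz":0},
])

```text
clock: 15.55
tcp_pos: [0.4671, -0.2393, 0.1182]
orientation: [-0.064, 3.141, -0.0]
contact_force: [-0.8, -0.9, -0.7]
grip_width: 0.0166
gripper_force: 49.3
```

send_rows([
  {"dx":0,"dy":0,"dz":-1,"rx":0,"ry":0,"rz":0},
  {"dx":0,"dy":0,"dz":-2,"rx":0,"ry":0,"rz":0},
  {"dx":0,"dy":0,"dz":-3,"rx":0,"ry":0,"rz":0},
  {"dx":0,"dy":0,"dz":-4,"rx":0,"ry":0,"rz":0},
  {"dx":0,"dy":0,"dz":-4,"rx":0,"ry":0,"rz":0},
])

```text
clock: 15.97
tcp_pos: [0.4673, -0.2394, 0.1143]
orientation: [-0.064, 3.14, -0.0]
contact_force: [-0.4, 0.3, 2.5]
grip_width: 0.0168
gripper_force: 49.3
```

send_rows([
  {"dx":0,"dy":0,"dz":-1,"rx":0,"ry":0,"rz":0},
  {"dx":0,"dy":0,"dz":-1,"rx":0,"ry":0,"rz":0},
])

```text
clock: 16.13
tcp_pos: [0.4673, -0.2393, 0.1132]
orientation: [-0.065, 3.14, -0.0]
contact_force: [-0.1, -1.0, 3.0]
grip_width: 0.0166
gripper_force: 49.4
```

send_rows([
  {"dx":0,"dy":0,"dz":-0.7,"rx":0,"ry":0,"rz":0},
  {"dx":0,"dy":0,"dz":-1.4,"rx":0,"ry":0,"rz":0},
  {"dx":0,"dy":0,"dz":-1.4,"rx":0,"ry":0,"rz":0},
])

```text
clock: 16.38
tcp_pos: [0.4676, -0.2394, 0.1124]
orientation: [-0.064, 3.14, -0.0]
contact_force: [-1.3, 1.0, 9.5]
grip_width: 0.0166
gripper_force: 50.5
```

send_rows([
  {"dx":0,"dy":0,"dz":-0.4,"rx":0,"ry":0,"rz":0},
  {"dx":0,"dy":0,"dz":-0.4,"rx":0,"ry":0,"rz":0},
])

```text
clock: 16.55
tcp_pos: [0.4677, -0.2395, 0.1123]
orientation: [-0.064, 3.139, -0.0]
contact_force: [-2.2, 0.4, 12.9]
grip_width: 0.0168
gripper_force: 50.6
```

The force rose to 13 N at a hard stop, so the button is fully down. One last check, then I'll hand in.

send_rows([
  {"dx":0,"dy":0,"dz":0,"rx":0,"ry":0,"rz":0},
  {"dx":0,"dy":0,"dz":0,"rx":0,"ry":0,"rz":0},
  {"dx":0,"dy":0,"dz":0,"rx":0,"ry":0,"rz":0},
  {"dx":0,"dy":0,"dz":0,"rx":0,"ry":0,"rz":0},
])

```text
clock: 16.88
tcp_pos: [0.4677, -0.2395, 0.1123]
orientation: [-0.064, 3.139, -0.0]
contact_force: [-1.4, 1.0, 11.5]
grip_width: 0.0169
gripper_force: 50.6
```

```bash
python3 -c "
from w import *
f=grab('top'); P=cloud(f); V=f['frame'].max(-1); n=np.array([np.cos(.0395),np.sin(.0395)])
a=(P[...,:2]-[.5820,.1607])@n; s=(P[...,:2]-[.5820,.1607])@[-n[1],n[0]]
m=(V<50)&(np.abs(a)<.012)&(P[...,2]>.18)&(P[...,2]<.206)&(np.abs(s)<.04); print('dark',np.histogram(s[m]*1000,bins=np.arange(-32,33,4))[0])
m=(np.abs(a)<.06)&(np.abs(s)<.05)&(P[...,2]>.055)&(P[...,2]<.08); print('pan z',np.median(P[m][:,2]),cv2.minAreaRect((np.stack([a[m],s[m]],-1)*1000).astype(np.float32)))
o=state()
if o['contact_force'][2]>8 and o['gripper_force']>30: print(r.hand_in())
"
```

```text
dark [0 0 0 6 5 0 0 0 0 0 0 0 2 0 0 0]
pan z 0.06488187621366992 ((4.4533843994140625, 1.0036964416503906), (80.55485534667969, 79.74169158935547), 0.3455418050289154)
t 16.9333 tcp [ 0.4677 -0.2395  0.1123] toolyaw 2.3503330314446043 zaxis [ 0.0015 -0.0001 -1.    ] F [-0.9783  0.8128 12.1615] w 0.016460062171706882 50.62479257583618
the job is handed in; nothing more can be done
None
```

The job was handed in at 16.9 s; no verdict came back. The pan hangs free with its strap within about 2 mm of the sleeve's middle, hooked on about 84 mm away and slid there. The stylus is still gripped and holds the tare button against its stop at about 12 N, and the jar and tub were not touched.

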